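Sort the strip-down pile in the outboard shed

TASK

The parts stripped from an outboard engine lie piled on the big end of the connecting rod. Take the pile apart from the top down: put the green knob in the grey plastic bin, set the bearing race gently down flat with its whole rim on the granite plate (do not drop it), send the old copper gasket down the chute into the wooden scrap crate, and last lay the connecting rod flat on the floor of the aluminium washing tray. Leave the piston and the screw-top jar where they stand.

Things in the scene. Friction and masses are not known exactly. Their poses are not given: they have to be found in the camera images.
- knob: Green nylon gear shift knob, 50 g, upright on top of the pile, 54 mm high: flat foot 44 mm across and 6 mm thick, neck 24 mm, round head 40 mm across between 27 and 44 mm above the foot (grip it there), slightly domed top. Origin: centre of the foot's underside; z up through the head.
- race: Bright chrome steel bearing race, a plain ring 58 mm outside, 36 mm inside, 20 mm high, 210 g, lying flat in the pile under the knob. The gasket below it sticks out 5 mm all round, so grip the race by its upper half, else both come along. Origin: centre of the ring, at half its height; z is its axis.
- gasket: Old copper head gasket, a flat ring 68 mm outside, 46 mm inside, 4 mm thick, with six small bolt holes, 63 g, lying flat under the race on the big end of the rod, its rim overhanging the big end by 5 mm all round. Origin: centre of the ring at half its thickness; z is its axis.
- rod: Dark steel connecting rod, 280 g, lying flat under the pile, 20 mm thick: ring-shaped big end 58 mm across carrying the pile; small end 32 mm across, centred 110 mm along +x; between them a beam 18 mm wide (y), 13 mm thick, free from x = 30 to 93 mm. Origin: centre of the big end at half thickness, z its axis. Middle of its whole length at x = 48 mm, centre of mass at about 40 mm.
- bin: Open grey plastic parts bin, fixed, 110 mm (x) by 150 mm (y), 50 mm high, walls and floor 3 mm. Origin: centre of its underside, z up.
- plate: Dark granite surface plate, fixed, 110 mm (x) by 150 mm (y), 30 mm thick, flat top. Origin: centre of its underside, z up, so the top face is at z = 30 mm.
- tray: Shallow aluminium washing tray, fixed, open on top, 120 mm (x) by 220 mm (y), 20 mm high, walls and floor 2 mm. Its long side runs along its y. Origin: centre of its underside, z up.
- chute: Fixed sheet metal chute at the bench's left edge, never turned. From a lip 120 mm high at y = -60 mm it slopes down 42 deg to +y, off the bench into a wooden crate on a stool; smooth, 200 mm wide (x), side walls 45 mm. Origin: mid-width, bench height; sheet 66 mm above it. A part let go flat 105 to 130 mm above it slides down in 2 s. Crate 360 x 360, centred at y = 290, floor z = -176, rim -60.
- piston: Aluminium piston, a bystander standing on its skirt, 50 mm across and 44 mm high. Origin: centre of its underside.
- jar: Small glass jar with a steel screw lid, a bystander, 50 mm across and 62 mm high. Origin: centre of its underside.
Mind the look-alikes: they are no part of the job. There is more than one size of the knob; the job needs the middle-sized. Of the things that look like the rod, the middle-sized one is meant.

How it is judged:
By the outcome, as a careful person would: the job done as asked, in the order asked, and still so for the second after the job is handed in, with the robot touching nothing.
It also fails if it takes over 112 s, if anything falls off the work surface, if the arm or the gripper's body presses on something with over 40 N, if the wrist force passes 120 N, or if a joint passes its speed limit or range.

ROBOT

A 6-joint arm with a two-finger parallel gripper is mounted at the origin on the work surface. World frame = base frame: x ahead of the robot, y to its left, z up, the work surface at z = 0. Lengths are in m, angles in rad, forces in N, time in s.
With the tool pointing down it reaches from about 0.425 to 0.95 m from the base axis. Payload 14.7 kg.
Tool frame: the origin (TCP) lies midway between the tips of the shut fingers; the grasp point (between the pads) lies 19 mm behind it (ctrl.hold_point_z is the distance from the TCP to the grasp point, in m); z points along the fingers, y is the line along which they close (so a half turn about z gives the same grasp; the last joint's range is limited). The gripper opens to 85 mm and grips with 20 to 120 N. Pads are 22 mm wide; open, the fingers measure 114 mm over their backs; the gripper's body (76 mm by 85 mm) begins 54 mm behind the grasp point. The pads swing forward as they close: fully open they stand 13 mm farther back than shut.
Start: joints at [-1.383, 0.48, 1.596, -0, 1.065, -0.047], TCP at [0.151, -0.632, 0.231] pointing down, gripper open.
Joint ranges: [-2.75, 2.75], [-0.82, 2.05], [0.23, 2.67], [-1.56, 4.7], [0.09, 2.69], [-2.92, 2.92]. Speed limits (rad/s): [1.89, 1.89, 2.39, 3.01, 3.01, 3.01].

INTERFACE

Orientations are given as [roll, pitch, yaw] about the fixed x, y, z axes, in that order (R = Rz(yaw) Ry(pitch) Rx(roll)).
In Python, from station import telemetry, vision, workorder, ctrl gives the robot as it stands. The module is installed in compiled form; this text tells all that it offers.
- The arm moves only by the tool drive_tool, never from a script. Its argument "series" is a list of rows, each a list of 7 numbers: the finger opening in mm, from 0 to 85.4, then the shift along the tool's x, y, z in units of 40 mm (1.0 is 40 mm), then the turn, a rotation vector about the tool's x, y, z in units of 5 degrees (1.0 is 5 degrees). A call has 1 to 20 rows; each row is the pose to reach, as a shift and turn from the pose commanded when the call began, along the tool's axes at that moment; what a row does not reach only later rows make up. A row lasts 1/10 s, in which the tool goes at most 50 mm and 8.59 degrees, less where a joint would pass 70% of its speed; a pose out of reach is approached as far as the arm can. A call with a gripper value outside its range is refused whole. The fingers move at their own pace and stop on an object; "force" is the grip in N (left out, the last holds). Time passes only in rows, so rows that repeat a pose let the fingers close. It gives the time, the measured TCP pose, the force, the opening and the grip force at its end, in the units of the state.
- telemetry.state(): the state, without advancing time (a new reading comes with each control period).
- vision.camera(name): name is "scene" or "top" or "wrist"; returns (picture, depth): 384x512x3 uint8, red, green, blue; 384x512 float32, m along the optical axis (not along the pixel's ray), 0 where there is no reading.
- vision.camera_info(name): a dict with "K" (3x3 intrinsics, pixels), "D" ([k1, k2, p1, p2, k3] as OpenCV has them; the pictures are not rectified), "eye" and "orientation" of the camera in the world. Camera axes: x right, y down, z forward; pixel columns grow to the right and rows downward; lengths in m; the calibration is good to about 2 mm. A picture is of the moment at which its call begins: read the wrist's pose just before it. camera_info takes no time and is no camera call; for the wrist camera it gives the pose at the moment of the call.
- workorder.hand_in(): hands the job in; it is judged then, once.
The state is a dict: "time_s": time; "joint_positions": joint angles; "joint_velocities": joint speeds; "tau": joint torques, N m; "eef_pos": TCP position; "tcp_rot": TCP orientation; "force": force on the tool from outside, world axes, zero at the start; "torque": the same for the moment, N m; "grip_width": opening from 0.0 (shut) to 1.0 (fully open); "gripper_force": force on a finger pad.
Only numpy, scipy, OpenCV 4.12 (cv2) and the standard library are available. Lean on these libraries where they do the work, as an engineer would, in place of code of your own. Each camera call takes 0.05 s, during which the arm holds its last target. There are 200 camera calls.

## Working session

There is one attempt and no reset: what is moved stays moved. The work goes in short steps, Python scripts to look and compute and a tool call to move; the robot and the scene stay as the last step left them, time stands still between calls to the robot, and variables do not carry over. Pictures are saved under pics/ and viewed, at most 14 in all, crops included, and the job is handed in when it is done.

Besides the shell and the picture viewer there is one more tool, called after ">>>" by a JSON object that holds its "name" and its "arguments", one argument or row to a line. drive_tool: Moves the arm, as the interface text tells. Its arguments: {"type":"object","properties":{"series":{"type":"array","items":{"type":"array","items":{"type":"number"}}},"force":{"type":"number"}},"required":["series"]}

```bash
mkdir -p pics; cat > h.py <<'E'
import numpy as np, cv2
from scipy.spatial.transform import Rotation as R
from station import telemetry, vision, workorder, ctrl
def info(n):
    i=vision.camera_info(n); K=np.array(i['K']);D=np.array(i['D'])
    o=np.array(i['orientation'],float)
    M=o if o.shape==(3,3) else (R.from_euler('xyz',o).as_matrix() if o.size==3 else R.from_quat(o).as_matrix())
    return K,D,np.array(i['eye']),M
def snap(n):
    i=info(n); p,d=vision.camera(n); return p,d,i
def cloud(d,i):
    K,D,e,M=i; h,w=d.shape
    u,v=np.meshgrid(np.arange(w),np.arange(h))
    q=cv2.undistortPoints(np.stack([u,v],-1).reshape(-1,1,2).astype(np.float64),K,D).reshape(h,w,2)
    P=np.concatenate([q,np.ones((h,w,1))],-1)*d[...,None]
    return P@M.T+e
def save(n,p,s=1): cv2.imwrite('pics/'+n,cv2.resize(cv2.cvtColor(p,cv2.COLOR_RGB2BGR),None,fx=s,fy=s,interpolation=cv2.INTER_CUBIC))
E
python3 - <<'E'
from h import *
print(vision.camera_info('top'));print(telemetry.state())
for n in('top','scene'):
    p,d,i=snap(n); save(n+'.png',p,1.5); np.savez(''+n,p=p,d=d,c=cloud(d,i))
E
```

```text
{'K': array([[385.75554475,   0.        , 256.20518463],
       [  0.        , 385.75554475, 190.70510636],
       [  0.        ,   0.        ,   1.        ]]), 'D': array([-0.09338295,  0.        ,  0.        ,  0.        ,  0.        ]), 'eye': array([0.24779631, 0.02723441, 1.08215666]), 'orientation': array([-2.96994815,  0.008713  , -1.59818336])}
{'time_s': 0.0, 'joint_positions': array([-1.38257695e+00,  4.80828261e-01,  1.59688912e+00,  2.66518689e-05,
        1.06512268e+00, -4.65908485e-02]), 'joint_velocities': array([ 7.71012898e-04,  7.59380528e-04,  1.62185645e-04, -1.35980942e-03,
        3.60764072e-05, -1.61050182e-04]), 'tau': array([-7.72750180e-03, -9.50663424e+01, -4.30203795e+01, -7.09649685e-04,
        1.20680529e-02,  5.98868411e-06]), 'eef_pos': array([ 0.15118188, -0.63173092,  0.23066904]), 'tcp_rot': array([-3.14034768e+00, -8.13719108e-05,  2.34797247e-01]), 'force': array([-0.37894941,  0.38143387,  0.30520836]), 'torque': array([-0.01243859,  0.01365867,  0.02038815]), 'gripper_force': 0.0, 'grip_width': 0.9975423964351028}
```

View pics/top.png

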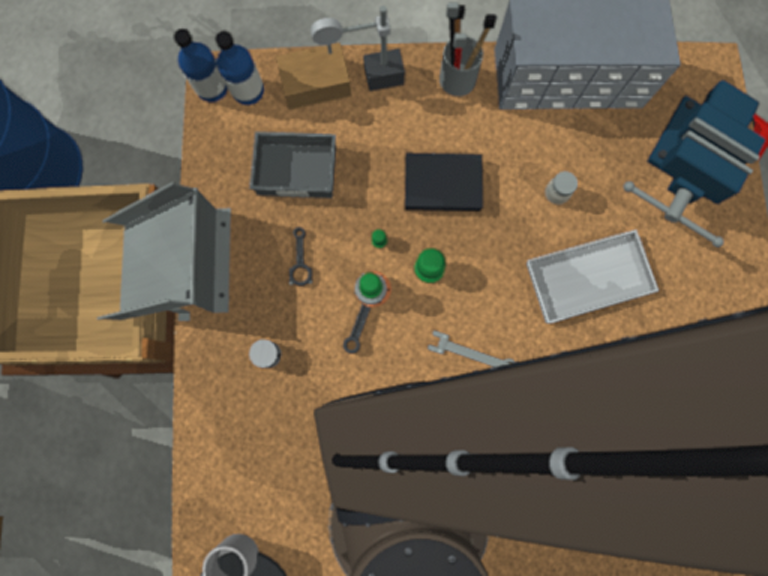

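View pics/scene.png

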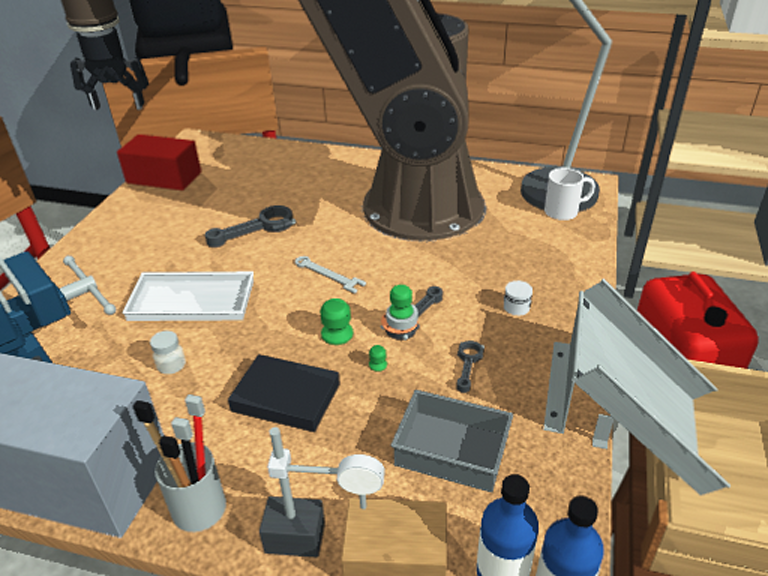

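Top view (1.5x pixels): there are three green knobs: small (379,238), large (430,265) and the one on the pile (370,285), which is middle-sized. There are also three rods: small (300,255), the pile rod (360,320), and a large one partly hidden under the arm (seen in the scene view at 250,225). The bin is at (293,165), plate (443,182), tray (592,277), chute (165,260), piston and jar at (264,353) and (563,187). I'll measure these and check the pile in a crop.

```bash
cat > m.py <<'E'
from h import *
t=np.load('top.npz'); p,c=t['p'],t['c']; hsv=cv2.cvtColor(p,cv2.COLOR_RGB2HSV)
def rect(name,u0,v0,u1,v1,zlo,zhi,extra=None):
    m=np.zeros(p.shape[:2],bool); m[v0:v1,u0:u1]=1
    m&=(c[...,2]>zlo)&(c[...,2]<zhi)&(t['d']>0)
    if extra is not None: m&=extra
    q=c[m]; r=cv2.minAreaRect((q[:,:2]*1000).astype(np.float32))
    print(name,len(q),'ctr',np.round(r[0],1),'size',np.round(r[1],1),'ang',round(r[2],1),'z med/max',np.round([np.median(q[:,2]),q[:,2].max()],4))
    return q
rect('bin',160,80,230,135,.042,.06)
rect('plate',265,97,327,145,.024,.04)
rect('tray',345,150,442,218,.014,.03)
g=(hsv[...,0]>45)&(hsv[...,0]<80)&(hsv[...,1]>120)
rect('small',240,148,262,170,.01,.2,g)
rect('large',270,160,300,192,.01,.2,g)
rect('midknob',232,175,262,204,.01,.2,g)
rect('pile',225,170,265,240,.008,.2)
rect('rod',222,200,250,240,.007,.03)
rect('smallrod',185,148,215,195,.006,.03)
rect('jar/piston L',160,222,190,250,.03,.08)
rect('jar/piston R',360,110,390,140,.03,.08)
rect('chutelip',130,135,156,215,.10,.14)
q=rect('chute',65,120,156,215,-.05,.2)
b=c[100:108,335:345].reshape(-1,3); print('bench z',np.median(b[:,2]))
for u in (80,100,120,125,130,135,140,148): print(u,np.round(c[172,u],3))
E
python3 m.py
python3 - <<'E'
from h import *
t=np.load('top.npz')['p'][140:245,180:310]; s=np.load('scene.npz')['p'][170:270,130:330]
a=cv2.resize(t,(650,525),interpolation=cv2.INTER_CUBIC); save('crop.png',a)
E
```

```text
bin 480 ctr [673.1 199.7] size [159.  120.6] ang 85.1 z med/max [0.0493 0.0558]
plate 1860 ctr [635.2 -87.5] size [148.2 109.4] ang 87.2 z med/max [0.0296 0.0368]
tray 455 ctr [ 442.4 -361.6] size [126.7 226. ] ang 14.2 z med/max [0.021  0.0271]
small 73 ctr [524.3  40.6] size [22.8 25.4] ang 86.7 z med/max [0.0376 0.0435]
large 306 ctr [465.9 -51.2] size [46.3 48.8] ang 89.2 z med/max [0.0694 0.0758]
midknob 187 ctr [424.7  56.8] size [34.4 35.9] ang 34.1 z med/max [0.0941 0.1002]
pile 678 ctr [389.5  75.8] size [ 64.9 158.9] ang 58.1 z med/max [0.0407 0.1002]
rod 240 ctr [358.2  83.4] size [30.6 99.5] ang 69.7 z med/max [0.0155 0.0278]
smallrod 244 ctr [498.2 188. ] size [ 42.4 111.7] ang 88.2 z med/max [0.0124 0.0203]
jar/piston L 288 ctr [312.2 253.2] size [48.6 49.6] ang 44.8 z med/max [0.0432 0.0493]
jar/piston R 281 ctr [ 611.3 -310.4] size [43.6 46.4] ang 86.8 z med/max [0.0607 0.0665]
chutelip 155 ctr [486.6 357.6] size [183.5   4.8] ang 0.2 z med/max [0.1089 0.1261]
chute 6273 ctr [518.  468.2] size [287.9 291.8] ang 1.0 z med/max [0.028  0.1576]
bench z 5.296196350923488e-05
80 [ 0.549  0.634 -0.177]
100 [0.502 0.483 0.011]
120 [0.481 0.394 0.09 ]
125 [0.477 0.374 0.107]
130 [0.474 0.356 0.119]
135 [0.483 0.357 0.078]
140 [0.494 0.359 0.027]
148 [0.499 0.343 0.002]
```

View pics/crop.png

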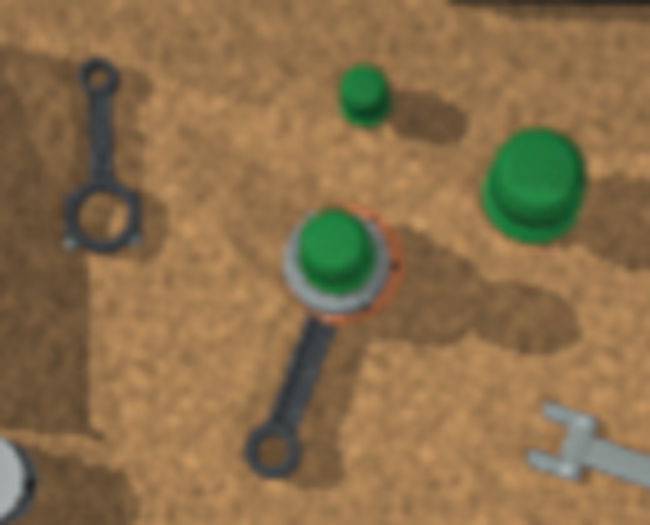

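The pile knob (crop 337,248) is bigger than the small one (365,97) and smaller than the large one (535,185). Its top at z≈0.098 matches 20+4+20+54 mm, so it's the right knob. The rod under it is the middle-sized one, with its small end at (272,448). Next I'll move above the pile.

```bash
cat >> h.py <<'E'
def pose(yaw,tilt=0):  # yaw deg of tool x; tilt deg: fingers lean toward tool +x
    return R.from_euler('z',yaw,degrees=True)*R.from_euler('x',180,degrees=True)*R.from_euler('y',tilt,degrees=True)
def go(*targets):  # (x,y,z,yaw,tilt) mm -> units from the current pose
    s=telemetry.state(); R0=R.from_euler('xyz',s['tcp_rot']); p0=np.array(s['eef_pos'])
    print('t',round(s['time_s'],2),np.round(p0*1000,1),np.round(np.degrees(s['tcp_rot']),1),'q',np.round(s['joint_positions'],2))
    for x,y,z,yaw,*t in targets:
        d=R0.inv().apply(np.array([x,y,z])/1000-p0)/.04
        w=np.degrees((R0.inv()*pose(yaw,*t)).as_rotvec())/5
        print((x,y,z,yaw,*t),np.round(np.r_[d,w],2).tolist())
E
python3 -c "
from h import *
print(ctrl.hold_point_z)
go((450,-350,250,80),(455,60,250,160))"
```

```text
0.0187
t 0.1 [ 151.2 -631.8  230.7] [-179.9   -0.    13.5] q [-1.38  0.48  1.6  -0.    1.07 -0.05]
(450, -350, 250, 80) [8.9, -5.11, -0.48, -0.01, -0.01, -13.31]
(455, 60, 250, 160) [11.41, -15.05, -0.46, -0.0, -0.02, -29.31]
```

>>> {"name": "drive_tool", "arguments": {
  "series": [
    [70, 8.9, -5.1, -0.5, 0, 0, -13.3],
    [70, 8.9, -5.1, -0.5, 0, 0, -13.3],
    [70, 8.9, -5.1, -0.5, 0, 0, -13.3],
    [70, 8.9, -5.1, -0.5, 0, 0, -13.3],
    [70, 8.9, -5.1, -0.5, 0, 0, -13.3],
    [70, 8.9, -5.1, -0.5, 0, 0, -13.3],
    [70, 8.9, -5.1, -0.5, 0, 0, -13.3],
    [70, 8.9, -5.1, -0.5, 0, 0, -13.3],
    [70, 8.9, -5.1, -0.5, 0, 0, -13.3],
    [70, 11.4, -15.05, -0.5, 0, 0, -29.3],
    [70, 11.4, -15.05, -0.5, 0, 0, -29.3],
    [70, 11.4, -15.05, -0.5, 0, 0, -29.3],
    [70, 11.4, -15.05, -0.5, 0, 0, -29.3],
    [70, 11.4, -15.05, -0.5, 0, 0, -29.3],
    [70, 11.4, -15.05, -0.5, 0, 0, -29.3],
    [70, 11.4, -15.05, -0.5, 0, 0, -29.3],
    [70, 11.4, -15.05, -0.5, 0, 0, -29.3],
    [70, 11.4, -15.05, -0.5, 0, 0, -29.3],
    [70, 11.4, -15.05, -0.5, 0, 0, -29.3],
    [70, 11.4, -15.05, -0.5, 0, 0, -29.3]
  ],
  "force": 40
}}

```text
time_s: 2.1
eef_pos: [0.4545, 0.0597, 0.2511]
tcp_rot: [-3.141, -0.0, 2.793]
force: [0.4, -0.2, -0.9]
grip_width: 0.817
gripper_force: 0.0
```

```bash
cat > w.py <<'E'
import sys
from h import *
n=sys.argv[1]; p,d,i=snap('wrist'); c=cloud(d,i); save(n+'.png',p,1.5); np.savez(n,p=p,d=d,c=c)
print('eye',np.round(i[2],3)); go((425,57,100,160))
E
python3 w.py w1
```

```text
eye [0.378 0.089 0.392]
t 2.15 [454.5  59.3 251.1] [-180.    -0.   159.9] q [ 0.06  0.19  1.99 -0.    0.96 -1.16]
(425, 57, 100, 160) [0.67, -0.31, 3.78, -0.0, -0.0, -0.03]
```

View pics/w1.png

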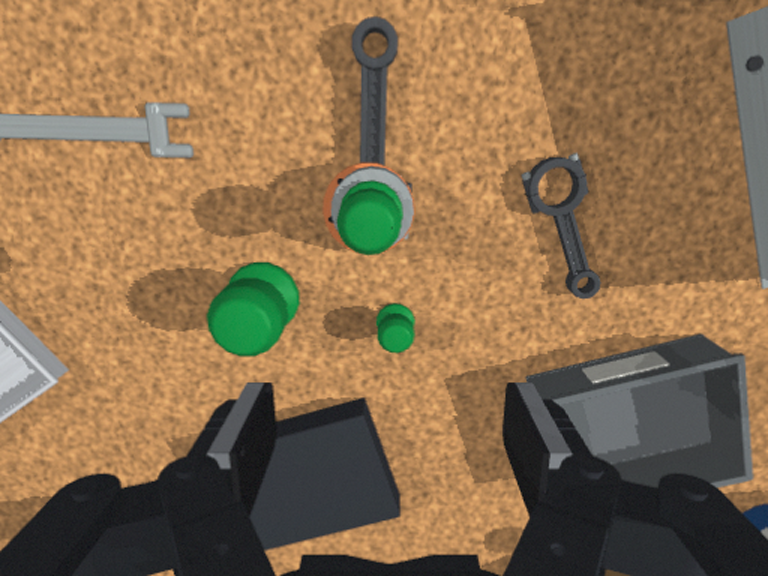

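Wrist view (1.5x pixels): the pile knob is at (371,215), with the race, the gasket rim and the rod running up to its small end at (375,42). I'll fit circles in the cloud.

```bash
cat > f.py <<'E'
import sys
from h import *
t=np.load(sys.argv[1]+'.npz'); p,c,d=t['p'],t['c'],t['d']; hsv=cv2.cvtColor(p,cv2.COLOR_RGB2HSV)
roi=(np.hypot(c[...,0]-.425,c[...,1]-.06)<.16)&(d>0)
def enc(n,m):
    q=c[m]
    if len(q)<10: print(n,len(q)); return
    x=(q[:,:2]*1000).astype(np.float32); e=cv2.minEnclosingCircle(x)
    print(n,len(q),'enc',np.round(e[0],1),round(e[1],1),'mean',np.round(x.mean(0),1),'z',np.round(np.percentile(q[:,2],[5,50,95])*1000,1))
near=np.hypot(c[...,0]-.425,c[...,1]-.06)<.045
z=c[...,2]; g=(hsv[...,0]>45)&(hsv[...,0]<80)&(hsv[...,1]>120)
enc('knob head',g&near&(z>.07))
enc('knob top',g&near&(z>.092))
enc('race',~g&near&(z>.038)&(z<.052)&(hsv[...,1]<70))
o=((hsv[...,0]<15)|(hsv[...,0]>170))&(hsv[...,1]>110)
enc('gasket',o&near&(z>.017)&(z<.03))
dk=(hsv[...,2]<110)&(hsv[...,1]<110)
m=dk&roi&(z>.008)&(z<.027)&(c[...,0]<.42)&(c[...,1]<.14)
x=(c[m][:,:2]*1000).astype(np.float32); v=cv2.fitLine(x,cv2.DIST_HUBER,0,.01,.01).ravel()
print('rod',len(x),'dir deg',np.degrees(np.arctan2(v[1],v[0])),'pt',v[2:],'z',np.median(c[m][:,2]))
r=cv2.minAreaRect(x); print(r, 'far end along', (x@v[:2]).min(),(x@v[:2]).max(), 'perp offs of line', v[2:]@[-v[1],v[0]])
E
python3 f.py w1
```

```text
knob head 1455 enc [426.6  58.4] 19.6 mean [424.7  59.3] z [85.7 94.4 96.5]
knob top 1025 enc [426.7  58.1] 16.9 mean [426.4  58.5] z [92.6 95.1 96.7]
race 735 enc [425.9  58.9] 28.6 mean [416.2  65.5] z [41.1 42.5 43.9]
gasket 381 enc [427.8  54.9] 33.8 mean [415.1  44. ] z [21.1 22.5 23.8]
rod 1629 dir deg -22.443962 pt [356.08188  85.17285] z 0.015066603434037318
((360.4286804199219, 79.73882293701172), (30.58167266845703, 109.94278717041016), 62.477760314941406) far end along 247.79063 356.1974 perp offs of line 214.6661
```

```bash
python3 -c "
from h import *
go((427,58.3,130,157.5),(427,58.3,60,157.5))"
```

```text
t 2.15 [454.5  59.3 251.1] [-180.    -0.   159.9] q [ 0.06  0.19  1.99 -0.    0.96 -1.16]
(427, 58.3, 130, 157.5) [0.64, -0.26, 3.03, -0.0, -0.0, 0.47]
(427, 58.3, 60, 157.5) [0.64, -0.26, 4.78, -0.0, -0.0, 0.47]
```

>>> {"name": "drive_tool", "arguments": {
  "series": [
    [70, 0.64, -0.26, 3.03, 0, 0, 0.47],
    [70, 0.64, -0.26, 3.03, 0, 0, 0.47],
    [70, 0.64, -0.26, 3.03, 0, 0, 0.47],
    [70, 0.64, -0.26, 3.7, 0, 0, 0.47],
    [70, 0.64, -0.26, 4.3, 0, 0, 0.47],
    [70, 0.64, -0.26, 4.78, 0, 0, 0.47],
    [70, 0.64, -0.26, 4.78, 0, 0, 0.47],
    [70, 0.64, -0.26, 4.78, 0, 0, 0.47]
  ]
}}

```text
time_s: 2.95
eef_pos: [0.4269, 0.0579, 0.0602]
tcp_rot: [-3.141, -0.001, 2.748]
force: [0.1, -0.7, 1.0]
grip_width: 0.822
gripper_force: 0.0
```

```bash
python3 -c "
from h import *
go((427,58.3,60,157.5),(427,58.3,160,157.5),(673,200,160,157.5))"
```

```text
t 2.95 [426.9  57.9  60.2] [-1.800e+02 -1.000e-01  1.575e+02] q [ 0.06  0.47  2.23 -0.    0.44 -1.11]
(427, 58.3, 60, 157.5) [0.0, 0.01, 0.01, -0.01, -0.01, -0.0]
(427, 58.3, 160, 157.5) [0.0, 0.01, -2.49, -0.01, -0.01, -0.0]
(673, 200, 160, 157.5) [-4.32, 5.64, -2.5, -0.01, -0.01, -0.0]
```

>>> {"name": "drive_tool", "arguments": {
  "series": [
    [36, 0, 0, 0, 0, 0, 0],
    [36, 0, 0, 0, 0, 0, 0],
    [36, 0, 0, 0, 0, 0, 0],
    [36, 0, 0, 0, 0, 0, 0],
    [36, 0, 0, 0, 0, 0, 0],
    [36, 0, 0, 0, 0, 0, 0],
    [36, 0, 0, -0.3, 0, 0, 0],
    [36, 0, 0, -1.0, 0, 0, 0],
    [36, 0, 0, -2.0, 0, 0, 0],
    [36, 0, 0, -2.5, 0, 0, 0]
  ],
  "force": 30
}}

```text
time_s: 3.95
eef_pos: [0.4279, 0.0585, 0.1632]
tcp_rot: [3.14, 0.003, 2.751]
force: [0.0, -1.1, -1.2]
grip_width: 0.446
gripper_force: 30.4
```

```bash
python3 -c "
from h import *
go((673,200,160,157.5),(673,200,58,157.5))"
```

```text
t 3.95 [427.9  58.5 163.2] [179.9   0.2 157.6] q [ 0.07  0.28  2.15  0.    0.71 -1.11]
(673, 200, 160, 157.5) [-4.32, 5.6, 0.1, 0.02, 0.03, 0.02]
(673, 200, 58, 157.5) [-4.31, 5.6, 2.65, 0.02, 0.03, 0.02]
```

>>> {"name": "drive_tool", "arguments": {
  "series": [
    [36, -4.3, 5.6, 0, 0, 0, 0],
    [36, -4.3, 5.6, 0, 0, 0, 0],
    [36, -4.3, 5.6, 0, 0, 0, 0],
    [36, -4.3, 5.6, 0, 0, 0, 0],
    [36, -4.3, 5.6, 0, 0, 0, 0],
    [36, -4.3, 5.6, 0, 0, 0, 0],
    [36, -4.3, 5.6, 1.0, 0, 0, 0],
    [36, -4.3, 5.6, 2.0, 0, 0, 0],
    [36, -4.3, 5.6, 2.8, 0, 0, 0],
    [36, -4.3, 5.6, 3.3, 0, 0, 0],
    [36, -4.3, 5.6, 3.5, 0, 0, 0],
    [36, -4.3, 5.6, 3.5, 0, 0, 0],
    [36, -4.3, 5.6, 3.5, 0, 0, 0],
    [55, -4.3, 5.6, 3.5, 0, 0, 0],
    [55, -4.3, 5.6, 3.5, 0, 0, 0],
    [55, -4.3, 5.6, 3.5, 0, 0, 0],
    [55, -4.3, 5.6, 2.5, 0, 0, 0],
    [55, -4.3, 5.6, 1.3, 0, 0, 0],
    [55, -4.3, 5.6, 0, 0, 0, 0],
    [55, -4.3, 5.6, 0, 0, 0, 0]
  ]
}}

```text
time_s: 5.95
eef_pos: [0.6751, 0.2009, 0.1677]
tcp_rot: [3.135, 0.008, 2.751]
force: [-0.3, 0.2, 0.2]
grip_width: 0.645
gripper_force: 0.0
```

```bash
python3 -c "
from h import *
go((480,75,230,157.5),(480,75,180,157.5))"
```

```text
t 5.95 [675.1 200.9 167.7] [179.6   0.5 157.6] q [ 0.25  0.61  1.53  0.    0.99 -0.93]
(480, 75, 230, 157.5) [3.3, -4.76, -1.61, 0.07, 0.09, 0.02]
(480, 75, 180, 157.5) [3.31, -4.77, -0.36, 0.07, 0.09, 0.02]
```

>>> {"name": "drive_tool", "arguments": {
  "series": [
    [75, 3.8, -5.0, -1.2, 0, 0, 0],
    [75, 3.8, -5.0, -1.2, 0, 0, 0],
    [75, 3.8, -5.0, -1.2, 0, 0, 0],
    [75, 3.8, -5.0, -1.2, 0, 0, 0],
    [75, 3.8, -5.0, -1.2, 0, 0, 0],
    [75, 3.8, -5.0, -1.2, 0, 0, 0],
    [75, 3.8, -5.0, -1.2, 0, 0, 0],
    [75, 3.8, -5.0, -1.2, 0, 0, 0],
    [75, 3.8, -5.0, -1.2, 0, 0, 0]
  ]
}}

```text
time_s: 6.85
eef_pos: [0.4559, 0.0735, 0.208]
tcp_rot: [3.141, 0.0, 2.751]
force: [0.2, -0.7, -0.1]
grip_width: 0.878
gripper_force: 0.0
```

```bash
python3 w.py w2; python3 f.py w2
```

```text
eye [0.381 0.106 0.349]
t 6.9 [455.6  73.5 207.8] [180.   -0.  157.6] q [ 0.09  0.25  2.04  0.    0.85 -1.09]
(425, 57, 100, 160) [0.55, -0.67, 2.69, 0.0, -0.0, -0.47]
knob head 0
knob top 0
race 1863 enc [426.3  58.9] 28.9 mean [425.   59.4] z [40.8 42.5 43.7]
gasket 524 enc [427.4  54.8] 33.9 mean [420.2  49.3] z [20.9 22.4 24. ]
rod 2166 dir deg -22.070953 pt [355.7802   85.46787] z 0.015067485561309518
((360.3349914550781, 80.21383666992188), (31.15789222717285, 109.82185363769531), 62.45736312866211) far end along 249.0039 357.04526 perp offs of line 212.89075
```

View pics/w2.png

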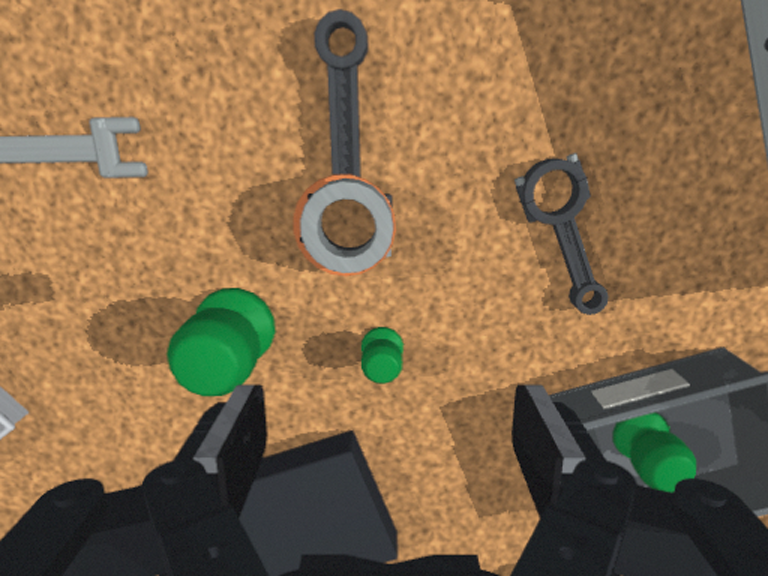

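The knob stands in the bin, at about (650,450). The race is clear at (347,225). Next I'll grip the race by its upper half.

```bash
python3 -c "
from h import *
go((426.5,58.7,100,157.8),(426.5,58.7,27.5,157.8))"
```

```text
t 6.9 [455.6  73.5 207.8] [180.   -0.  157.6] q [ 0.09  0.25  2.04  0.    0.85 -1.09]
(426.5, 58.7, 100, 157.8) [0.53, -0.62, 2.69, 0.0, -0.0, -0.03]
(426.5, 58.7, 27.5, 157.8) [0.53, -0.62, 4.51, 0.0, -0.0, -0.03]
```

>>> {"name": "drive_tool", "arguments": {
  "series": [
    [78, 0.53, -0.62, 2.0, 0, 0, 0],
    [78, 0.53, -0.62, 2.69, 0, 0, 0],
    [78, 0.53, -0.62, 2.69, 0, 0, 0],
    [78, 0.53, -0.62, 3.2, 0, 0, 0],
    [78, 0.53, -0.62, 3.8, 0, 0, 0],
    [78, 0.53, -0.62, 4.3, 0, 0, 0],
    [78, 0.53, -0.62, 4.51, 0, 0, 0],
    [78, 0.53, -0.62, 4.51, 0, 0, 0],
    [78, 0.53, -0.62, 4.51, 0, 0, 0]
  ]
}}

```text
time_s: 7.8
eef_pos: [0.426, 0.0583, 0.0279]
tcp_rot: [-3.142, -0.0, 2.751]
force: [-0.4, 0.5, -0.6]
grip_width: 0.916
gripper_force: 0.0
```

```bash
python3 -c "
from h import *
go((426.5,58.7,27.5,157.8))"
```

```text
t 7.8 [426.   58.3  27.9] [-180.    -0.   157.6] q [ 0.07  0.54  2.25  0.    0.35 -1.11]
(426.5, 58.7, 27.5, 157.8) [-0.01, 0.01, 0.01, -0.0, -0.0, -0.04]
```

Good. Close and lift slowly.

>>> {"name": "drive_tool", "arguments": {
  "series": [
    [54, 0, 0, 0, 0, 0, 0],
    [54, 0, 0, 0, 0, 0, 0],
    [54, 0, 0, 0, 0, 0, 0],
    [54, 0, 0, 0, 0, 0, 0],
    [54, 0, 0, 0, 0, 0, 0],
    [54, 0, 0, 0, 0, 0, 0],
    [54, 0, 0, -0.1, 0, 0, 0],
    [54, 0, 0, -0.3, 0, 0, 0],
    [54, 0, 0, -0.6, 0, 0, 0],
    [54, 0, 0, -1.2, 0, 0, 0],
    [54, 0, 0, -2.0, 0, 0, 0],
    [54, 0, 0, -3.0, 0, 0, 0],
    [54, 0, 0, -3.0, 0, 0, 0]
  ],
  "force": 50
}}

```text
time_s: 9.1
eef_pos: [0.428, 0.0583, 0.1523]
tcp_rot: [3.139, 0.006, 2.751]
force: [0.7, 0.0, -2.6]
grip_width: 0.645
gripper_force: 53.6
```

```bash
python3 w.py w3; python3 -c "
from h import *
go((635,-87,148,157.8),(635,-87,57,157.8))
"; sed -i "s/^enc('race'.*//" f.py; python3 f.py w3
```

```text
eye [0.352 0.091 0.293]
t 9.15 [427.2  58.2 150.4] [179.9   0.3 157.6] q [ 0.07  0.3   2.17 -0.    0.67 -1.11]
(425, 57, 100, 160) [0.05, -0.05, 1.26, 0.03, 0.06, -0.48]
t 9.15 [427.2  58.2 150.4] [179.9   0.3 157.6] q [ 0.07  0.3   2.17 -0.    0.67 -1.11]
(635, -87, 148, 157.8) [-6.19, -1.38, 0.09, 0.03, 0.06, -0.04]
(635, -87, 57, 157.8) [-6.17, -1.38, 2.36, 0.03, 0.06, -0.04]
knob head 45 enc [403.2  24.9] 4.2 mean [403.8  25.3] z [177.4 196.  200.7]
knob top 45 enc [403.2  24.9] 4.2 mean [403.8  25.3] z [177.4 196.  200.7]
gasket 1950 enc [427.3  55. ] 33.8 mean [418.8  58.2] z [21.2 22.5 23.6]
rod 3020 dir deg -24.94378 pt [357.00504  84.21008] z 0.015245491688502671
((369.31207275390625, 79.36636352539062), (49.593841552734375, 126.62830352783203), 69.4859619140625) far end along 238.02585 366.4325 perp offs of line 226.91443
```

View pics/w3.png

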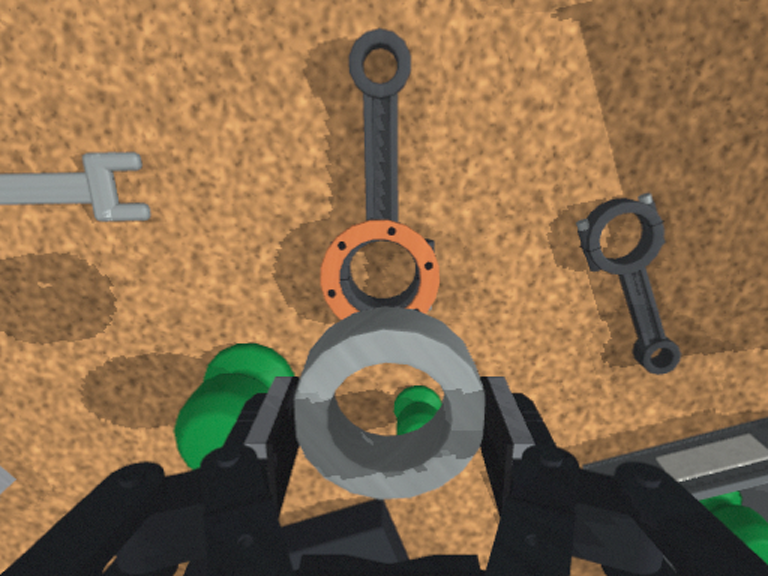

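The race is held level at (390,400) and the gasket stayed on the rod. Moving over the plate.

>>> {"name": "drive_tool", "arguments": {
  "series": [
    [54, -6.19, -1.38, 0.1, 0, 0, 0],
    [54, -6.19, -1.38, 0.1, 0, 0, 0],
    [54, -6.19, -1.38, 0.1, 0, 0, 0],
    [54, -6.19, -1.38, 0.1, 0, 0, 0],
    [54, -6.19, -1.38, 0.1, 0, 0, 0],
    [54, -6.19, -1.38, 0.1, 0, 0, 0],
    [54, -6.19, -1.38, 0.6, 0, 0, 0],
    [54, -6.19, -1.38, 1.4, 0, 0, 0],
    [54, -6.19, -1.38, 2.0, 0, 0, 0],
    [54, -6.19, -1.38, 2.4, 0, 0, 0],
    [54, -6.19, -1.38, 2.6, 0, 0, 0],
    [54, -6.19, -1.38, 2.6, 0, 0, 0],
    [54, -6.19, -1.38, 2.6, 0, 0, 0],
    [54, -6.19, -1.38, 2.6, 0, 0, 0]
  ]
}}

```text
time_s: 10.55
eef_pos: [0.6343, -0.0873, 0.0448]
tcp_rot: [3.141, 0.002, 2.751]
force: [0.4, -0.1, -1.0]
grip_width: 0.645
gripper_force: 53.5
```

```bash
python3 -c "
from h import *
s=telemetry.state();print(s['force'])
go((635,-87,36,157.8),(635,-87,33.5,157.8))
p,d,i=snap('top');c=cloud(d,i);print(np.round(c[115:127:4,270:325:9,2]*1000,1))
"
```

```text
[ 0.40832426 -0.06843133 -1.0411352 ]
t 10.55 [634.3 -87.3  44.8] [1.800e+02 1.000e-01 1.576e+02] q [-0.18  0.69  1.76  0.    0.69 -1.36]
(635, -87, 36, 157.8) [-0.01, 0.01, 0.22, 0.0, 0.02, -0.04]
(635, -87, 33.5, 157.8) [-0.01, 0.01, 0.28, 0.0, 0.02, -0.04]
[[830.4 831.7 832.  832.  832.8 833.4 833.2]
 [828.1 829.6 829.5 831.3 831.1 830.5 832.8]
 [825.8 827.4 827.3 827.6 829.1 830.7 830.8]]
```

>>> {"name": "drive_tool", "arguments": {
  "series": [
    [54, 0, 0, 0.08, 0, 0, 0],
    [54, 0, 0, 0.15, 0, 0, 0],
    [54, 0, 0, 0.2, 0, 0, 0],
    [54, 0, 0, 0.23, 0, 0, 0],
    [54, 0, 0, 0.25, 0, 0, 0],
    [54, 0, 0, 0.26, 0, 0, 0],
    [54, 0, 0, 0.26, 0, 0, 0]
  ]
}}

```text
time_s: 11.3
eef_pos: [0.6334, -0.0872, 0.0348]
tcp_rot: [3.142, 0.0, 2.751]
force: [-9.5, 2.3, 27.7]
grip_width: 0.647
gripper_force: 56.8
```

>>> {"name": "drive_tool", "arguments": {
  "series": [
    [54, 0, 0, -0.02, 0, 0, 0],
    [54, 0, 0, -0.02, 0, 0, 0]
  ]
}}

```text
time_s: 11.5
eef_pos: [0.6334, -0.0872, 0.0349]
tcp_rot: [-3.142, 0.0, 2.751]
force: [-5.3, 1.0, 15.3]
grip_width: 0.642
gripper_force: 55.4
```

Still in light contact, so I'll release, rise and move back towards the pile for the gasket.

>>> {"name": "drive_tool", "arguments": {
  "series": [
    [60, 0, 0, 0, 0, 0, 0],
    [66, 0, 0, 0, 0, 0, 0],
    [72, 0, 0, 0, 0, 0, 0],
    [78, 0, 0, 0, 0, 0, 0],
    [80, 0, 0, 0, 0, 0, 0],
    [80, 0, 0, 0, 0, 0, 0],
    [80, 0, 0, -0.5, 0, 0, 0],
    [80, 0, 0, -1.5, 0, 0, 0],
    [80, 0, 0, -2.5, 0, 0, 0],
    [80, 0, 0, -3.8, 0, 0, 0],
    [80, 0, 0, -3.8, 0, 0, 0]
  ]
}}

```text
time_s: 12.6
eef_pos: [0.6369, -0.0878, 0.1926]
tcp_rot: [3.14, 0.009, 2.751]
force: [1.4, 0.0, 0.3]
grip_width: 0.939
gripper_force: 0.0
```

```bash
python3 - <<'E'
from h import *
p,d,i=snap('wrist');c=cloud(d,i);save('w4.png',p,1.0)
h=cv2.cvtColor(p,cv2.COLOR_RGB2HSV)
m=(c[...,2]>.042)&(c[...,2]<.056)&(np.hypot(c[...,0]-.635,c[...,1]+.087)<.06)
q=c[m];x=(q[:,:2]*1000).astype(np.float32);print(len(q),cv2.minEnclosingCircle(x),np.percentile(q[:,2],[2,50,98]))
A=np.c_[q[:,:2]-q[:,:2].mean(0),np.ones(len(q))];print('slope',np.linalg.lstsq(A,q[:,2],rcond=None)[0])
go((427.3,55.5,160,158),(427.3,55.5,60,158))
E
```

```text
2082 ((633.7884521484375, -85.51729583740234), 28.930862426757812) [0.04355318 0.04847307 0.04996732]
slope [0.00330876 0.00155948 0.04825776]
t 12.65 [635.7 -87.6 190. ] [179.9   0.4 157.6] q [-0.18  0.51  1.66  0.    0.96 -1.36]
(427.3, 55.5, 160, 158) [6.18, 1.32, 0.71, 0.02, 0.07, -0.08]
(427.3, 55.5, 60, 158) [6.2, 1.32, 3.21, 0.02, 0.07, -0.08]
```

View pics/w4.png

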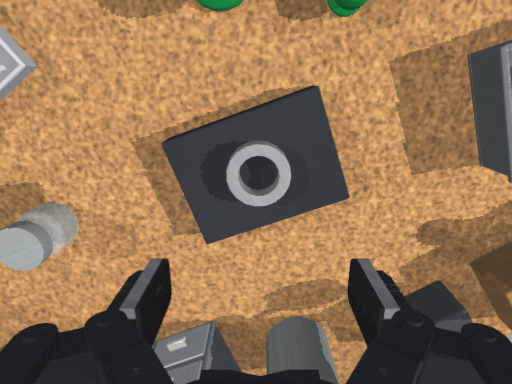

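The race lies flat mid-plate at (259,174). Next is the gasket.

>>> {"name": "drive_tool", "arguments": {
  "series": [
    [82, 6.18, 1.32, 0.7, 0, 0, 0],
    [82, 6.18, 1.32, 0.7, 0, 0, 0],
    [82, 6.18, 1.32, 0.7, 0, 0, 0],
    [82, 6.18, 1.32, 0.7, 0, 0, 0],
    [82, 6.18, 1.32, 0.7, 0, 0, 0],
    [82, 6.18, 1.32, 0.7, 0, 0, 0],
    [82, 6.18, 1.32, 1.5, 0, 0, 0],
    [82, 6.18, 1.32, 2.5, 0, 0, 0],
    [82, 6.18, 1.32, 3.2, 0, 0, 0],
    [82, 6.18, 1.32, 3.2, 0, 0, 0],
    [82, 6.18, 1.32, 3.2, 0, 0, 0]
  ],
  "force": 30
}}

```text
time_s: 13.75
eef_pos: [0.4246, 0.0557, 0.0579]
tcp_rot: [-3.141, -0.002, 2.751]
force: [-0.4, -0.4, 0.3]
grip_width: 0.957
gripper_force: 0.0
```

```bash
python3 -c "
from h import *
go((427.3,55.2,2,158))"; python3 w.py w5; python3 f.py w5
```

```text
t 13.75 [424.6  55.7  57.9] [-1.799e+02 -1.000e-01  1.576e+02] q [ 0.06  0.48  2.24  0.    0.43 -1.12]
(427.3, 55.2, 2, 158) [-0.07, 0.02, 1.4, -0.01, -0.02, -0.08]
eye [0.35  0.088 0.199]
t 13.8 [425.3  55.7  58.6] [-180.    -0.   157.6] q [ 0.06  0.47  2.24  0.    0.43 -1.12]
(425, 57, 100, 160) [0.02, 0.03, -1.03, -0.0, -0.0, -0.48]
knob head 8
knob top 2
gasket 5073 enc [427.3  55. ] 33.9 mean [425.3  55.8] z [21.2 22.5 23.6]
rod 6624 dir deg -24.978855 pt [357.62234  84.13926] z 0.015109749426517258
((368.245361328125, 73.21441650390625), (55.117862701416016, 121.0143051147461), 74.71199035644531) far end along 241.4627 366.76797 perp offs of line 227.2873
```

View pics/w5.png

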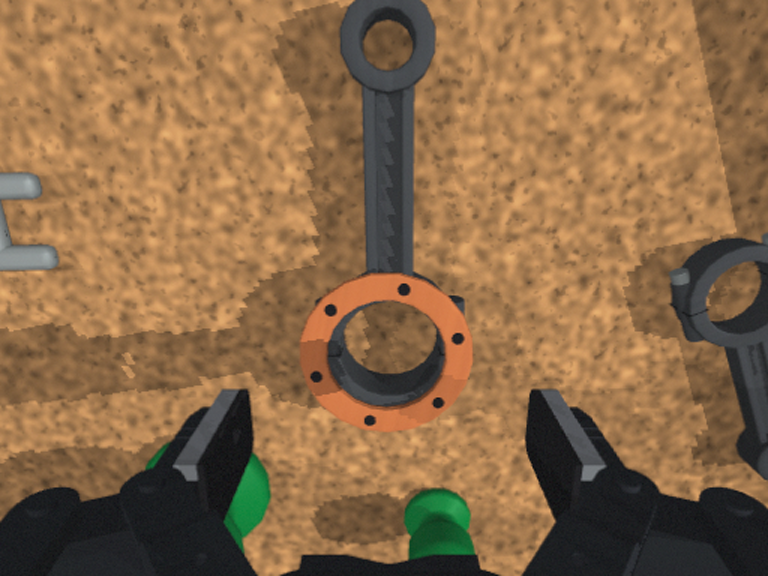

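The gasket is at (387,352), centred between the fingers, and the bosses at (320,298) and (460,303) lie clear of the pads. Descending.

>>> {"name": "drive_tool", "arguments": {
  "series": [
    [82, -0.05, 0.02, 0.5, 0, 0, -0.08],
    [82, -0.05, 0.02, 1.0, 0, 0, -0.08],
    [82, -0.05, 0.02, 1.3, 0, 0, -0.08],
    [82, -0.05, 0.02, 1.42, 0, 0, -0.08],
    [82, -0.05, 0.02, 1.42, 0, 0, -0.08],
    [82, -0.05, 0.02, 1.42, 0, 0, -0.08],
    [65, -0.05, 0.02, 1.42, 0, 0, -0.08],
    [65, -0.05, 0.02, 1.42, 0, 0, -0.08],
    [65, -0.05, 0.02, 1.42, 0, 0, -0.08],
    [65, -0.05, 0.02, 1.42, 0, 0, -0.08],
    [65, -0.05, 0.02, 1.42, 0, 0, -0.08],
    [65, -0.05, 0.02, 1.42, 0, 0, -0.08]
  ],
  "force": 30
}}

```text
time_s: 15.0
eef_pos: [0.4279, 0.0558, 0.0025]
tcp_rot: [3.141, 0.002, 2.758]
force: [-3.7, 0.3, 24.3]
grip_width: 0.778
gripper_force: 26.9
```

Grip established. The upward force comes from the pads swinging down against the seated gasket. Lifting.

>>> {"name": "drive_tool", "arguments": {
  "series": [
    [65, 0, 0, -0.1, 0, 0, 0],
    [65, 0, 0, -0.3, 0, 0, 0],
    [65, 0, 0, -0.7, 0, 0, 0],
    [65, 0, 0, -1.5, 0, 0, 0],
    [65, 0, 0, -2.5, 0, 0, 0],
    [65, 0, 0, -3.5, 0, 0, 0],
    [65, 0, 0, -4.5, 0, 0, 0],
    [65, 0, 0, -4.5, 0, 0, 0]
  ]
}}

```text
time_s: 15.8
eef_pos: [0.4297, 0.0559, 0.1863]
tcp_rot: [3.138, 0.007, 2.758]
force: [-0.4, -0.4, -2.2]
grip_width: 0.771
gripper_force: 33.8
```

```bash
python3 w.py w6; python3 -c "
from h import *
s=telemetry.state(); print(s['force'],s['grip_width'])
go((486,300,200,180),(484,418,200,180),(484,418,98,180))
t=np.load('top.npz');p=t['p'];c=t['c']
for v in (140,150,160,170,180,190,200,205): print(v,np.round(c[v,118:134:4]*1000,0).tolist())
"
```

```text
eye [0.353 0.088 0.327]
t 15.85 [428.7  55.8 184.1] [179.9   0.3 158. ] q [ 0.06  0.24  2.13  0.    0.77 -1.13]
(425, 57, 100, 160) [0.11, -0.01, 2.1, 0.03, 0.06, -0.4]
[ 0.92034578  0.11515502 -1.44497869] 0.7748700500630937
t 15.85 [428.7  55.8 184.1] [179.9   0.3 158. ] q [ 0.06  0.24  2.13  0.    0.77 -1.13]
(486, 300, 200, 180) [0.96, 6.2, -0.39, 0.02, 0.06, -4.4]
(484, 418, 200, 180) [2.11, 8.91, -0.39, 0.02, 0.06, -4.4]
(484, 418, 98, 180) [2.12, 8.91, 2.16, 0.02, 0.06, -4.4]
140 [[576.0, 409.0, 74.0], [571.0, 392.0, 89.0], [563.0, 373.0, 111.0], [559.0, 358.0, 122.0]]
150 [[546.0, 406.0, 78.0], [539.0, 387.0, 99.0], [536.0, 372.0, 111.0], [531.0, 356.0, 126.0]]
160 [[518.0, 405.0, 79.0], [512.0, 387.0, 97.0], [508.0, 371.0, 110.0], [504.0, 356.0, 123.0]]
170 [[488.0, 402.0, 85.0], [485.0, 386.0, 96.0], [481.0, 370.0, 112.0], [479.0, 357.0, 119.0]]
180 [[460.0, 400.0, 87.0], [458.0, 385.0, 98.0], [454.0, 369.0, 113.0], [454.0, 358.0, 112.0]]
190 [[434.0, 400.0, 84.0], [430.0, 383.0, 101.0], [427.0, 368.0, 113.0], [429.0, 359.0, 106.0]]
200 [[406.0, 397.0, 88.0], [404.0, 382.0, 100.0], [400.0, 364.0, 121.0], [402.0, 359.0, 106.0]]
205 [[397.0, 409.0, 56.0], [405.0, 418.0, 1.0], [404.0, 405.0, 2.0], [404.0, 394.0, 1.0]]
```

View pics/w6.png

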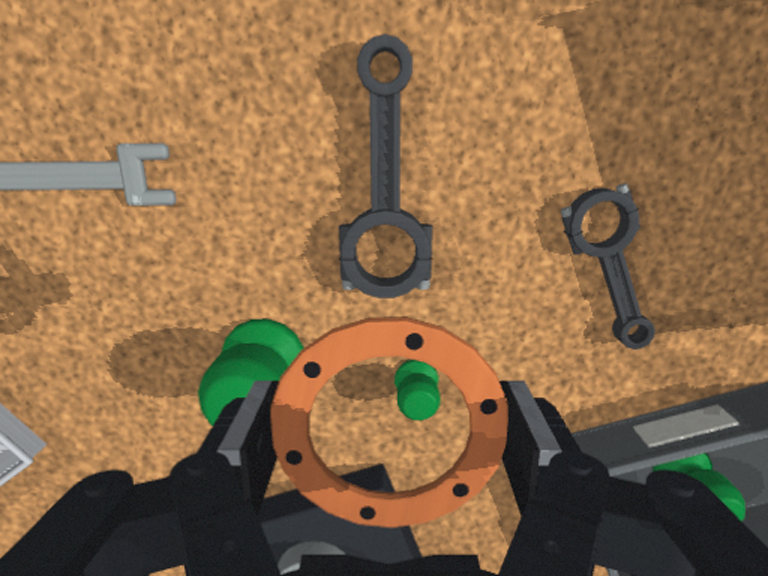

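The gasket is held level and the bare rod lies in view, with its big end at (386,253) and small end at (385,65). Chute drop point: (486,419), with the fingers closing along x (yaw 90).

```bash
python3 -c "
from h import *
go((486,419,200,90),(486,419,97,90))"
```

```text
t 15.85 [428.7  55.8 184.1] [179.9   0.3 158. ] q [ 0.06  0.24  2.13  0.    0.77 -1.13]
(486, 419, 200, 90) [2.07, 8.96, -0.39, 0.06, 0.03, 13.6]
(486, 419, 97, 90) [2.08, 8.95, 2.19, 0.06, 0.03, 13.6]
```

>>> {"name": "drive_tool", "arguments": {
  "series": [
    [65, 2.07, 8.95, -0.4, 0, 0, 13.6],
    [65, 2.07, 8.95, -0.4, 0, 0, 13.6],
    [65, 2.07, 8.95, -0.4, 0, 0, 13.6],
    [65, 2.07, 8.95, -0.4, 0, 0, 13.6],
    [65, 2.07, 8.95, -0.4, 0, 0, 13.6],
    [65, 2.07, 8.95, -0.4, 0, 0, 13.6],
    [65, 2.07, 8.95, -0.4, 0, 0, 13.6],
    [65, 2.07, 8.95, -0.4, 0, 0, 13.6],
    [65, 2.07, 8.95, -0.4, 0, 0, 13.6],
    [65, 2.07, 8.95, -0.4, 0, 0, 13.6],
    [65, 2.07, 8.95, 0.6, 0, 0, 13.6],
    [65, 2.07, 8.95, 1.4, 0, 0, 13.6],
    [65, 2.07, 8.95, 2.0, 0, 0, 13.6],
    [65, 2.07, 8.95, 2.2, 0, 0, 13.6],
    [65, 2.07, 8.95, 2.2, 0, 0, 13.6],
    [65, 2.07, 8.95, 2.2, 0, 0, 13.6]
  ]
}}

```text
time_s: 17.45
eef_pos: [0.485, 0.4185, 0.0942]
tcp_rot: [3.141, -0.0, 1.571]
force: [0.2, -0.3, -0.1]
grip_width: 0.773
gripper_force: 33.8
```

>>> {"name": "drive_tool", "arguments": {
  "series": [
    [85, 0, 0, 0, 0, 0, 0],
    [85, 0, 0, 0, 0, 0, 0],
    [85, 0, 0, 0, 0, 0, 0],
    [85, 0, 0, 0, 0, 0, 0],
    [85, 0, 0, 0, 0, 0, 0],
    [85, 0, 0, 0, 0, 0, 0],
    [85, 0, 0, 0, 0, 0, 0],
    [85, 0, 0, 0, 0, 0, 0],
    [85, 0, 0, 0, 0, 0, 0],
    [85, 0, 0, 0, 0, 0, 0],
    [85, 0, 0, -1, 0, 0, 0],
    [85, 0, 0, -2, 0, 0, 0],
    [85, 0, 0, -3, 0, 0, 0],
    [85, 0, 0, -3, 0, 0, 0]
  ]
}}

```text
time_s: 18.85
eef_pos: [0.4868, 0.4205, 0.219]
tcp_rot: [3.135, -0.005, 1.571]
force: [-0.0, -0.2, -0.6]
grip_width: 0.993
gripper_force: 0.0
```

```bash
python3 - <<'E'
from h import *
p,d,i=snap('top');c=cloud(d,i);save('t2.png',p[100:260,0:200],3)
h=cv2.cvtColor(p,cv2.COLOR_RGB2HSV)
m=((h[...,0]<12)|(h[...,0]>172))&(h[...,1]>110)&(h[...,2]>120)&(c[...,1]>.3)
print(m.sum(),np.median(c[m],0) if m.any() else '')
go((440,60,220,158))
E
```

```text
0 
t 18.9 [485.9 419.7 216.3] [179.8  -0.2  90. ] q [0.67 0.48 1.64 0.   1.02 0.67]
(440, 60, 220, 158) [-8.99, -1.15, -0.13, 0.06, -0.0, -13.6]
```

View pics/t2.png

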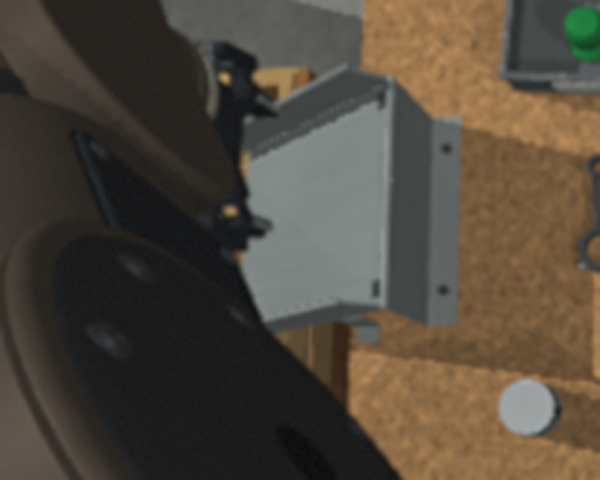

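The chute top is empty. Back to the rod for a fresh measurement.

>>> {"name": "drive_tool", "arguments": {
  "series": [
    [50, -9.0, -1.15, -0.1, 0, 0, -13.6],
    [50, -9.0, -1.15, -0.1, 0, 0, -13.6],
    [50, -9.0, -1.15, -0.1, 0, 0, -13.6],
    [50, -9.0, -1.15, -0.1, 0, 0, -13.6],
    [50, -9.0, -1.15, -0.1, 0, 0, -13.6],
    [50, -9.0, -1.15, -0.1, 0, 0, -13.6],
    [50, -9.0, -1.15, -0.1, 0, 0, -13.6],
    [50, -9.0, -1.15, -0.1, 0, 0, -13.6],
    [50, -9.0, -1.15, -0.1, 0, 0, -13.6],
    [50, -9.0, -1.15, -0.1, 0, 0, -13.6],
    [50, -9.0, -1.15, -0.1, 0, 0, -13.6]
  ]
}}

```text
time_s: 20.0
eef_pos: [0.4384, 0.0589, 0.2168]
tcp_rot: [-3.141, -0.001, 2.754]
force: [0.4, -0.1, 0.2]
grip_width: 0.584
gripper_force: 0.0
```

```bash
python3 - <<'E'
from h import *
p,d,i=snap('top');c=cloud(d,i)
h=cv2.cvtColor(p,cv2.COLOR_RGB2HSV)
q=p[100:260,0:170]; save('t3.png',q,3)
m=((h[...,0]<12)|(h[...,0]>172))&(h[...,1]>110)&(h[...,2]>100)&(c[...,1]>.3); print('copper in crate',m.sum(),np.median(c[m],0) if m.any() else '')
p,d,i=snap('wrist');c=cloud(d,i);h=cv2.cvtColor(p,cv2.COLOR_RGB2HSV)
v=np.array([np.cos(np.radians(157.7)),np.sin(np.radians(157.7))])
m=(h[...,2]<130)&(h[...,1]<110)&(c[...,2]>.007)&(c[...,2]<.027)&(d>0)
rel=c[...,:2]-[.4274,.056]; a=rel@v; b=rel@[-v[1],v[0]]
m&=(a>-.04)&(a<.14)&(abs(b)<.04)
lab,st=cv2.connectedComponents(m.astype(np.uint8)); 
q=c[m]; A=a[m];B=b[m]; print(len(q),'along',A.min(),A.max())
for lo,hi in((-.03,.03),(.035,.09),(.094,.126)):
    k=(A>lo)&(A<hi); print(lo,'lat',np.percentile(B[k],[1,50,99])*1000,'z',np.percentile(q[k,2],[50,95]))
k=(A>.035)&(A<.09); f=np.polyfit(A[k],B[k],1); print('dir corr deg',np.degrees(f[0]),'lat at 48',np.polyval(f,.048)*1000)
go()
E
```

```text
copper in crate 106 [ 0.48140529  0.66751232 -0.17235219]
3562 along -0.02699067241767777 0.12597585635868977
-0.03 lat [-29.56699824  -0.09923168  28.55752141] z [0.0181905  0.01965189]
0.035 lat [-8.34331173 -0.26993574  8.39177179] z [0.01307463 0.01604721]
0.094 lat [-14.6664248    0.14555605  14.87304137] z [0.01815424 0.01957119]
dir corr deg 0.1629267159545907 lat at 48 -0.11943577075152842
t 20.1 [438.6  59.4 217. ] [-180.    -0.   157.9] q [ 0.07  0.21  2.07  0.    0.87 -1.12]
```

View pics/t3.png

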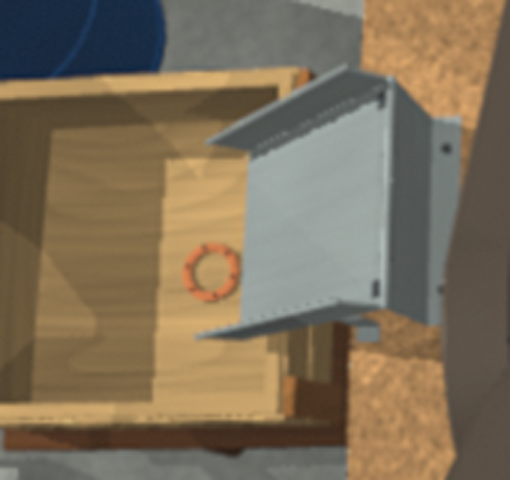

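The gasket lies in the crate at (213,271). Next is a tilted approach to the rod's beam, 48 mm from the big end.

```bash
python3 -c "
from h import *
go((382,74.6,70,157.8,16),(382,74.6,6,157.8,16))"
```

```text
t 20.1 [438.6  59.4 217. ] [-180.    -0.   157.9] q [ 0.07  0.21  2.07  0.    0.87 -1.12]
(382, 74.6, 70, 157.8, 16) [1.45, -0.18, 3.67, -0.0, 3.19, 0.02]
(382, 74.6, 6, 157.8, 16) [1.45, -0.18, 5.27, -0.0, 3.19, 0.02]
```

>>> {"name": "drive_tool", "arguments": {
  "series": [
    [50, 0, 0, 1.0, 0, 3.2, 0],
    [50, 0.7, -0.1, 2.0, 0, 3.2, 0],
    [50, 1.45, -0.18, 3.0, 0, 3.2, 0],
    [50, 1.45, -0.18, 3.67, 0, 3.2, 0],
    [50, 1.45, -0.18, 3.67, 0, 3.2, 0],
    [50, 1.45, -0.18, 3.67, 0, 3.2, 0],
    [50, 1.45, -0.18, 3.67, 0, 3.2, 0],
    [50, 1.45, -0.18, 3.67, 0, 3.2, 0]
  ]
}}

```text
time_s: 20.9
eef_pos: [0.3835, 0.0739, 0.0717]
tcp_rot: [3.141, -0.277, 2.758]
force: [0.1, 0.2, -0.0]
grip_width: 0.583
gripper_force: 0.0
```

```bash
python3 -c "
from h import *
go((382,74.6,6,157.8,16))"
```

```text
t 20.9 [383.5  73.9  71.7] [179.9 -15.8 158. ] q [ 0.01  0.52  2.13  0.16  0.76 -1.3 ]
(382, 74.6, 6, 157.8, 16) [-0.41, 0.0, 1.59, 0.0, 0.03, 0.04]
```

>>> {"name": "drive_tool", "arguments": {
  "series": [
    [50, -0.15, 0, 0.6, 0, 0, 0],
    [50, -0.3, 0, 1.2, 0, 0, 0],
    [50, -0.38, 0, 1.5, 0, 0, 0],
    [50, -0.41, 0, 1.59, 0, 0, 0],
    [50, -0.41, 0, 1.59, 0, 0, 0],
    [50, -0.41, 0, 1.59, 0, 0, 0]
  ]
}}

```text
time_s: 21.5
eef_pos: [0.381, 0.0744, 0.0056]
tcp_rot: [3.141, -0.278, 2.758]
force: [-0.4, -0.4, 0.4]
grip_width: 0.587
gripper_force: 0.0
```

```bash
python3 -c "
from h import *
go((382,74.6,6,157.8,16),(382,74.6,7,157.8,16))"
```

```text
t 21.5 [381.   74.4   5.6] [180. -16. 158.] q [ 0.01  0.65  2.16  0.19  0.6  -1.35]
(382, 74.6, 6, 157.8, 16) [-0.02, 0.01, -0.02, -0.01, 0.01, 0.04]
(382, 74.6, 7, 157.8, 16) [-0.01, 0.01, -0.04, -0.01, 0.01, 0.04]
```

>>> {"name": "drive_tool", "arguments": {
  "series": [
    [14, -0.02, 0, -0.02, 0, 0, 0],
    [14, -0.02, 0, -0.02, 0, 0, 0],
    [14, -0.02, 0, -0.02, 0, 0, 0],
    [14, -0.02, 0, -0.02, 0, 0, 0],
    [14, -0.02, 0, -0.02, 0, 0, 0],
    [14, -0.02, 0, -0.02, 0, 0, 0],
    [14, -0.02, 0, -0.02, 0, 0, 0],
    [14, -0.02, 0, -0.02, 0, 0, 0]
  ],
  "force": 90
}}

```text
time_s: 22.3
eef_pos: [0.382, 0.074, 0.0062]
tcp_rot: [3.141, -0.278, 2.758]
force: [0.7, -1.8, 18.1]
grip_width: 0.182
gripper_force: 78.4
```

```bash
python3 -c "
from h import *
s=telemetry.state();print(s['force'],s['grip_width'],s['gripper_force'])
go((400,70,150,157.8,16))"
```

```text
[ 0.66867518 -1.78342892 18.0659679 ] 0.18186119063666742 78.41730952262878
t 22.3 [382.   74.    6.2] [180.  -15.9 158. ] q [ 0.01  0.65  2.16  0.19  0.6  -1.34]
(400, 70, 150, 157.8, 16) [0.55, 0.08, -3.58, -0.0, 0.01, 0.04]
```

>>> {"name": "drive_tool", "arguments": {
  "series": [
    [14, 0.04, 0, -0.12, 0, 0, 0],
    [14, 0.14, 0, -0.48, 0, 0, 0],
    [14, 0.28, 0.02, -1.1, 0, 0, 0],
    [14, 0.4, 0.05, -2.0, 0, 0, 0],
    [14, 0.5, 0.08, -3.0, 0, 0, 0],
    [14, 0.55, 0.08, -3.6, 0, 0, 0],
    [14, 0.55, 0.08, -3.6, 0, 0, 0],
    [14, 0.55, 0.08, -3.6, 0, 0, 0]
  ]
}}

```text
time_s: 23.1
eef_pos: [0.3996, 0.07, 0.1498]
tcp_rot: [3.141, -0.278, 2.758]
force: [-0.9, 0.5, -4.0]
grip_width: 0.18
gripper_force: 77.0
```

```bash
python3 - <<'E'
from h import *
p,d,i=snap('wrist');c=cloud(d,i);save('w7.png',p,1);np.savez('w7',p=p,d=d,c=c)
go()
s=telemetry.state();print(s['grip_width'],s['gripper_force'],s['force'])
# rod tilt: dark points z .1-.25 ; big/small end top heights
h=cv2.cvtColor(p,cv2.COLOR_RGB2HSV); tp=np.array(s['eef_pos'])
v=np.array([np.cos(np.radians(157.8)),np.sin(np.radians(157.8))]); rel=c[...,:2]-tp[:2]; a=rel@v;b=rel@[-v[1],v[0]]
m=(c[...,2]>.09)&(c[...,2]<.23)&(d>0)
for lo,hi in((-.08,-.065),(-.065,-.03),(.02,.04),(.045,.06),(.06,.08)):
    k=m&(a>lo)&(a<hi)&(abs(b)<.035); print(lo,k.sum(),np.percentile(c[k][:,2],[10,50,90]) if k.any() else '', np.percentile(b[k],[2,50,98]) if k.any() else '')
# tray from first top view
t=np.load('top.npz');C=t['c'];m=np.zeros(C.shape[:2],bool);m[150:218,345:442]=1
m&=(C[...,2]>.012)&(C[...,2]<.03); x=(C[m][:,:2]*1000).astype(np.float32);r=cv2.minAreaRect(x);print(r)
p,d,i=snap('top');C=cloud(d,i);m2=np.zeros(m.shape,bool);m2[150:218,345:442]=1;m2&=(C[...,2]>.012)&(C[...,2]<.03)
x=(C[m2][:,:2]*1000).astype(np.float32);print(len(x),cv2.minAreaRect(x)); save('t4.png',p[140:260,320:480],4)
E
```

```text
t 23.15 [399.   70.1 149.3] [-180.  -16.  158.] q [ 0.    0.4   2.04  0.13  0.97 -1.27]
0.18086439718126934 76.96829438209534 [-0.13070935 -0.46918932 -3.66380532]
-0.08 0  
-0.065 11 [0.16072265 0.1618752  0.16268496] [-0.01324344 -0.01058994  0.00936586]
0.02 1770 [0.15467816 0.15714584 0.15911639] [-0.01038794 -0.0017151   0.00696692]
0.045 1477 [0.15910428 0.16186815 0.1627707 ] [-0.01569268 -0.00185465  0.0123771 ]
0.06 1831 [0.15337435 0.16175047 0.16276681] [-0.01608243 -0.00178161  0.01285428]
((442.3823547363281, -361.6290283203125), (126.71528625488281, 225.95668029785156), 14.228958129882812)
61 ((507.8362731933594, -453.36102294921875), (64.4544448852539, 31.98785972595215), 48.44010925292969)
```

View pics/w7.png

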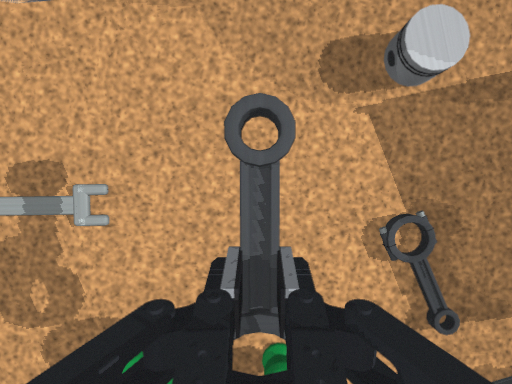

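The rod is held level in the gripper, with its small end at (260,130). Moving to the tray.

```bash
python3 -c "
from h import *
go((442,-362,130,104.2,16),(442,-362,30,104.2,16))"
```

```text
t 23.2 [398.7  70.1 148.9] [-180.   -16.1  158. ] q [ 0.    0.4   2.04  0.13  0.97 -1.27]
(442, -362, 130, 104.2, 16) [-4.98, -9.61, -0.94, -2.98, -0.01, 10.34]
(442, -362, 30, 104.2, 16) [-5.68, -9.61, 1.46, -2.98, -0.01, 10.34]
```

>>> {"name": "drive_tool", "arguments": {
  "series": [
    [14, -4.98, -9.61, -0.94, -2.98, 0, 10.34],
    [14, -4.98, -9.61, -0.94, -2.98, 0, 10.34],
    [14, -4.98, -9.61, -0.94, -2.98, 0, 10.34],
    [14, -4.98, -9.61, -0.94, -2.98, 0, 10.34],
    [14, -4.98, -9.61, -0.94, -2.98, 0, 10.34],
    [14, -4.98, -9.61, -0.94, -2.98, 0, 10.34],
    [14, -4.98, -9.61, -0.94, -2.98, 0, 10.34],
    [14, -4.98, -9.61, -0.94, -2.98, 0, 10.34],
    [14, -4.98, -9.61, -0.94, -2.98, 0, 10.34],
    [14, -4.98, -9.61, -0.94, -2.98, 0, 10.34],
    [14, -4.98, -9.61, -0.94, -2.98, 0, 10.34],
    [14, -4.98, -9.61, -0.94, -2.98, 0, 10.34],
    [14, -4.98, -9.61, -0.94, -2.98, 0, 10.34]
  ]
}}

```text
time_s: 24.5
eef_pos: [0.4427, -0.3606, 0.1307]
tcp_rot: [3.141, -0.281, 1.82]
force: [0.4, 0.3, -3.3]
grip_width: 0.181
gripper_force: 77.2
```

```bash
python3 - <<'E'
from h import *
p,d,i=snap('wrist');c=cloud(d,i);save('w8.png',p,1.0)
go((442,-362,40,104.2,16),(442,-362,14,104.2,16))
E
```

```text
t 24.55 [ 442.9 -360.8  130.9] [180.  -16.1 104.3] q [-0.82  0.61  1.68  0.15  1.1  -1.16]
(442, -362, 40, 104.2, 16) [-0.65, -0.03, 2.18, 0.0, -0.02, 0.01]
(442, -362, 14, 104.2, 16) [-0.83, -0.03, 2.8, 0.0, -0.02, 0.01]
```

View pics/w8.png

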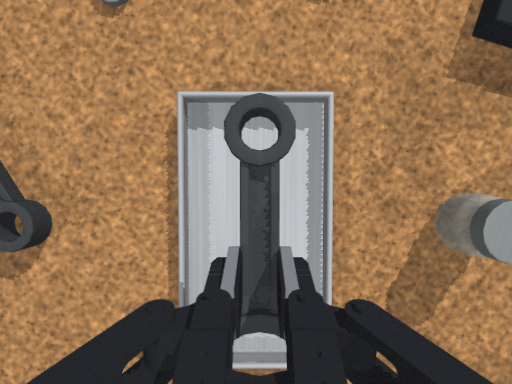

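The rod is centred over and parallel to the tray, whose walls are at columns 183 and 328 with the rod at 260. Lowering.

>>> {"name": "drive_tool", "arguments": {
  "series": [
    [14, -0.2, -0.02, 0.7, 0, 0, 0],
    [14, -0.45, -0.02, 1.5, 0, 0, 0],
    [14, -0.65, -0.03, 2.18, 0, 0, 0],
    [14, -0.78, -0.03, 2.6, 0, 0, 0],
    [14, -0.83, -0.03, 2.78, 0, 0, 0],
    [14, -0.84, -0.03, 2.83, 0, 0, 0],
    [14, -0.85, -0.03, 2.87, 0, 0, 0],
    [14, -0.85, -0.03, 2.87, 0, 0, 0],
    [14, -0.85, -0.03, 2.87, 0, 0, 0]
  ]
}}

```text
time_s: 25.45
eef_pos: [0.4426, -0.3636, 0.0123]
tcp_rot: [3.14, -0.279, 1.819]
force: [1.2, 0.8, -4.0]
grip_width: 0.182
gripper_force: 77.1
```

Expected touchdown is at TCP z ≈ 8.2, so 4 mm to go. I'll take it slowly.

>>> {"name": "drive_tool", "arguments": {
  "series": [
    [14, -0.01, 0, 0.03, 0, 0, 0],
    [14, -0.02, 0, 0.06, 0, 0, 0],
    [14, -0.02, 0, 0.08, 0, 0, 0],
    [14, -0.02, 0, 0.09, 0, 0, 0],
    [14, -0.02, 0, 0.09, 0, 0, 0]
  ]
}}

```text
time_s: 25.95
eef_pos: [0.4422, -0.3632, 0.0083]
tcp_rot: [3.14, -0.279, 1.819]
force: [-1.9, -0.3, 7.7]
grip_width: 0.183
gripper_force: 78.4
```

Contact. Open, then back out along the tool axis.

>>> {"name": "drive_tool", "arguments": {
  "series": [
    [22, 0, 0, 0, 0, 0, 0],
    [30, 0, 0, 0, 0, 0, 0],
    [40, 0, 0, 0, 0, 0, 0],
    [40, 0, 0, 0, 0, 0, 0],
    [40, 0, 0, 0, 0, 0, 0],
    [40, 0.1, 0, -0.4, 0, 0, 0],
    [40, 0.3, 0, -1.2, 0, 0, 0],
    [40, 0.6, 0, -2.2, 0, 0, 0],
    [40, 1.1, 0, -3.5, 0, 0, 0],
    [40, 1.4, 0, -4.5, 0, 0, 0],
    [40, 1.4, 0, -4.5, 0, 0, 0]
  ]
}}

```text
time_s: 27.05
eef_pos: [0.443, -0.361, 0.2035]
tcp_rot: [3.135, -0.271, 1.82]
force: [-0.1, -0.9, -0.3]
grip_width: 0.471
gripper_force: 0.0
```

```bash
python3 - <<'E'
from h import *
s=telemetry.state();print(s['time_s'],s['force'],s['eef_pos'])
a,_=vision.camera('wrist');b,_=vision.camera('scene')
save('fin.png',np.hstack([a,b]),.78)
E
```

```text
27.05 [-0.0867455  -0.86556782 -0.32161151] [ 0.44297734 -0.36103496  0.20348358]
```

View pics/fin.png

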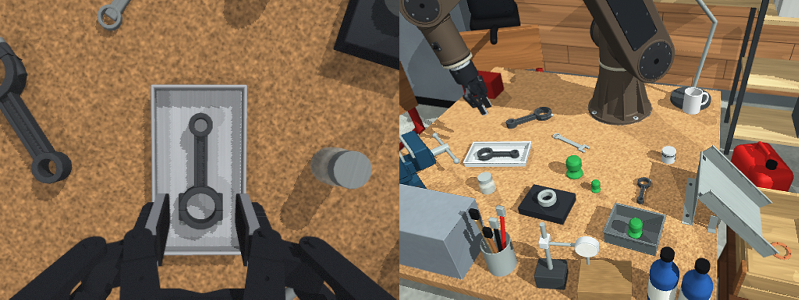

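The rod lies flat in the tray at (200,170). The race is on the plate at (547,198), the knob in the bin at (635,227), and the gasket in the crate at (783,252). The piston and jar haven't been touched. Handing in.

```bash
python3 -c "
from h import *
print(workorder.hand_in())"
```

```text
the job is handed in; nothing more can be done
None
```

The job is done and handed in after about 27 s of robot time: the knob is in the bin, the race flat on the plate, the gasket in the crate and the rod flat in the tray, with the piston and jar left where they stood; hand-in gave no verdict.

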